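# Reset a tripped watch demagnetiser and run it by its refitted knob

## Task

The demagnetiser has tripped, and its control knob has been pulled off to reach the recessed reset button beside the bare shaft. Take the stylus from the tweezer block, press the reset all the way down with its tip, and stand the stylus back in its hole; then turn the knob so that its bore matches the D-shaft, seat it fully on the shaft and push it down to run the coil. Finish while still holding the knob pushed down as far as it goes, with the movement left in place on the coil plate and the other things on the bench left where they are.

Things in the scene. Friction and masses are not known exactly. Their poses are not given: they have to be found in the camera images.
- stylus_grip (a point): Steel stylus, 104 mm long, about 35 g, standing upright, tip down, in a hole of the tweezer block. Round handle 12 mm wide and 60 mm long with dark knurl bands; this point is the centre of the handle, 72 mm above the tip; z points from the tip up the handle.
- stylus_tip (a point): The flat end of the stylus. Upwards from it: tip pin 4 mm wide and 20 mm long, a short cone, a shank 9 mm wide and 14 mm long, then a collar (18 mm wide, 3 mm thick, underside 38 mm above this point) that rests on the block's top when the stylus stands in it, then the handle.
- block: Aluminium tweezer block, fixed: 56 mm (x) by 170 mm (y) by 46 mm high; origin under its middle. The stylus's hole is the only deep one. Two fixed tweezers, 13 mm wide, stand 69 mm above the block's top, 88 and 120 mm from the stylus towards -y of the block.
- block_hole (a point): Mouth of the stylus's hole, at the height of the block's top, 58 mm from the block's middle towards its +y end. The hole is 11.5 mm wide and 42 mm deep, slightly chamfered.
- demag: Demagnetiser, fixed grey box: 240 mm (x) by 150 mm (y) by 60 mm high, origin under its middle. Its control end (-x) faces the robot: D-shaft 62 mm from the middle, with the reset hole 18 mm from the shaft's axis towards +y, under where the knob's skirt goes. Round coil plate (104 mm wide, 10 mm high) at its far end.
- reset_face (a point): Centre of the face of the reset button, a white plunger 8.8 mm wide in a round hole 11 mm wide in the demagnetiser's top panel. At rest the face lies 4 mm below the panel. It is pressed straight down.
- reset_btn (a joint): Travel of the reset button in m: 0 out, 0.004 fully down, which takes 5 N; springs back.
- shaft_top (a point): Centre of the top end of the upright steel D-shaft, 14 mm in diameter, standing 21 mm out of the panel. This point's x points out of the flat, which lies 2 mm from the axis and runs the full length; z is up. The top 2 mm taper. The shaft turns about its axis with friction (0.03 N m) and sinks on a spring when pushed.
- run_push (a joint): How far the shaft is pushed in, in m: 0 out, 0.005 fully pushed (3 N to start, 8 N at the stop; springs back). The coil runs only while it is pushed in.
- knob_grip (a point): Black plastic bar knob, about 45 g, on the bench on its round skirt (52 mm wide, 6 mm high; hub 30 mm wide up to 16 mm). Its grip bar is 14 mm wide, 36 mm high from the underside, from 23 mm behind the axis to a pointed nose 25 mm ahead, white line on the nose. Point on the axis, 27 mm above the underside, middle of the bar's free height; x points to the nose, z up.
- knob_bore (a point): Closed upper end of the knob's bore, 14 mm above the underside, 13 mm below the grip point, same axes. Bore: D 15.3 mm wide, flat 2.65 mm from the axis on the nose's side, so the nose must point as the shaft's flat faces. It meets the shaft's top when the knob is fully on; the underside is then 7 mm above the panel, 2 mm when pushed in.
- movement_mid (a point): Watch movement in a green plastic ring, 40 mm wide and 9 mm high, lying on the demagnetiser's round coil plate about 117 mm from the shaft. It stays there. The point is its centre.
- dome_mid (a point): Small glass dome, 54 mm wide and 57 mm high with its glass knob, standing on the bench. It may have changed places with the knob. Leave it. The point is half-way up its axis.
- wrench_mid (a point): Steel case back wrench, 200 mm long, lying on the bench to the far left. Leave it. The point is near the middle of its length.
- loupe_mid (a point): Black eye loupe, 42 mm wide and 33 mm high, standing on the bench between the demagnetiser and the drawers at the back. Leave it. The point is its centre.
Things that resemble listed ones, but are neither listed nor needed, are in the scene too. Leave any green look-alike of the block alone. Leave any brown look-alike of the part that bears knob_grip alone.

How it is judged:
By the outcome, as a careful person would: the job done as asked, in the order asked, and still so for the second after the job is handed in, while the arm keeps its last pose, push and grip.
It also fails if it takes over 58 s, if anything falls off the work surface, if the arm or the gripper's body presses on something with over 40 N, if the wrist force passes 120 N, or if a joint passes its speed limit or range.

## Robot

A 6-joint arm with a two-finger parallel gripper is mounted at the origin on the work surface. World frame = base frame: x ahead of the robot, y to its left, z up, the work surface at z = 0. Lengths are in m, angles in rad, forces in N, time in s.
With the tool pointing down it reaches from about 0.35 to 0.775 m from the base axis. Payload 7.3 kg.
Tool frame: the origin (TCP) lies midway between the tips of the shut fingers; the grasp point (between the pads) lies 19 mm behind it; z points along the fingers, y is the direction in which the jaws open and shut (so a half turn about z gives the same grasp; the last joint's range is limited). The gripper opens to 92 mm and grips with 3 to 60 N. Pads are 19 mm wide; open, the fingers measure 130 mm over their backs; the gripper's body (75 mm by 190 mm) begins 47 mm behind the grasp point.
Start: joints at [-1.247, 0.342, 1.524, -0, 1.275, -0.146], TCP at [0.238, -0.468, 0.227] pointing down, gripper open.
Joint ranges: [-2.53, 2.53], [-0.77, 2.02], [0.04, 2.7], [-1, 4.14], [0.28, 2.66], [-3.11, 3.11]. Speed limits (rad/s): [2.57, 2.57, 3.14, 3.14, 3.14, 3.14].

## Interface

Orientations are given as [roll, pitch, yaw] about the fixed x, y, z axes, in that order (R = Rz(yaw) Ry(pitch) Rx(roll)).
In Python, from cell import robot, imaging gives the robot as it stands. The module is installed in compiled form; this text tells all that it offers.
- The arm moves only by the tool send_rows, never from a script. Its argument "plan" is a list of rows, each a list of 3 entries, a list of its own where there are three numbers: the shift along the world's x, y, z in m, then the turn, a rotation vector about the world's x, y, z in rad, then the closure in counts, from 0 (fully open) to 255 (shut). A call has 1 to 20 rows; each row shifts and turns the commanded pose from where the row before left it; what a row does not reach is not made up. A row lasts 1/10 s, in which the tool goes at most 50 mm and 8.59 degrees, less where a joint would pass 70% of its speed; a pose out of reach is approached as far as the arm can. A call is refused whole if a number of a shift passes 0.05 or a number of a turn 0.15, either way. A call with a gripper value outside its range is refused whole. The fingers move at their own pace and stop on an object; "newtons" is the grip in N (left out, the last holds). Time passes only in rows, so rows that do not move let the fingers close. It gives the time, the measured TCP pose, the force and the opening at its end, in the units of the state.
- robot.observe(): the state, without advancing time (a new reading comes with each control period).
- imaging.read_camera(name): name is "scene" or "top" or "wrist"; returns a dict with "pixels" (400x640x3 uint8, red, green, blue), "fx", "fy", "cx", "cy" (pixels), "world_from_camera" (4x4, takes a point from camera to world coordinates). Camera axes: x right, y down, z forward; pixel columns grow to the right and rows downward; lengths in m; the calibration is good to about 2 mm. A picture is of the moment at which its call begins. There is no depth.
- robot.hand_in(): hands the job in, once; it reports no verdict.
The state is a dict: "time": time; "qpos": joint angles; "qvel": joint speeds; "joint_efforts": joint torques, N m; "tool_pos": TCP position; "tool_rot": TCP orientation; "contact_force": force on the tool from outside, world axes, zero at the start; "torque": the same for the moment, N m; "opening": finger opening in m.
Only numpy, scipy, OpenCV 4.12 (cv2) and the standard library are available. Lean on these libraries where they do the work, as an engineer would, in place of code of your own. Each camera call takes 0.05 s, during which the arm holds its last target.

## Working session

There is one attempt and no reset: what is moved stays moved. The work goes in short steps, Python scripts to look and compute and a tool call to move; the robot and the scene stay as the last step left them, time stands still between calls to the robot, and variables do not carry over. Pictures are saved under pics/ and viewed, and the job is handed in when it is done.

Besides the shell and the picture viewer there is one more tool, called after ">>>" as name(argument=value, ...), one argument or row to a line, values as JSON. send_rows: Moves the arm, as the interface text tells. Its arguments: {"type":"object","properties":{"plan":{"type":"array"},"newtons":{"type":"number"}},"required":["plan"]}

```bash
mkdir -p pics; cat > h.py <<'E'
import numpy as np, cv2
from cell import robot, imaging
def shot(n,f):
    d=imaging.read_camera(n); cv2.imwrite('pics/'+f,d['pixels'][:,:,::-1]); 
    np.savez('pics/'+f[:-4]+'.npz',**d); return d
def ray(d,u,v):
    T=np.array(d['world_from_camera']); r=T[:3,:3]@np.array([(u-d['cx'])/d['fx'],(v-d['cy'])/d['fy'],1]); return T[:3,3],r
def onz(d,u,v,z):
    o,r=ray(d,u,v); return o+r*(z-o[2])/r[2]
def proj(d,p):
    T=np.linalg.inv(np.array(d['world_from_camera'])); c=T[:3,:3]@np.array(p)+T[:3,3]
    return np.array([d['fx']*c[0]/c[2]+d['cx'],d['fy']*c[1]/c[2]+d['cy']])
def load(f): 
    return dict(np.load('pics/'+f+'.npz'))
E
python3 - <<'E'
from h import *
for n in ['scene','top','wrist']:
    d=shot(n,n+'0.png'); print(n,d['fx'],d['cx'],d['cy'],np.round(d['world_from_camera'],3).tolist())
print(robot.observe())
E
```

```text
scene 378.64227434680487 319.315097761405 199.25921224491043 [[-0.34, 0.755, -0.561, 1.101], [0.941, 0.274, -0.201, 0.159], [0.002, -0.596, -0.803, 0.863], [0.0, 0.0, 0.0, 1.0]]
top 517.4215424358064 322.2331911426702 200.29268527935224 [[-0.021, -0.999, 0.044, 0.501], [-1.0, 0.021, -0.006, -0.037], [0.006, -0.044, -0.999, 1.365], [0.0, 0.0, 0.0, 1.0]]
wrist 337.8219918120819 318.13741363597944 200.19019525379693 [[0.453, -0.852, -0.263, 0.309], [-0.892, -0.433, -0.132, -0.43], [-0.002, 0.294, -0.956, 0.385], [0.0, 0.0, 0.0, 1.0]]
{'time': 0.15, 'qpos': array([-1.24698938e+00,  3.42562702e-01,  1.52478357e+00, -2.18097851e-05,
        1.27535549e+00, -1.46021853e-01]), 'qvel': array([-1.20866768e-04, -1.69354574e-03, -4.91089818e-03,  7.07032096e-05,
        7.91932929e-05,  1.20062529e-03]), 'joint_efforts': array([ 1.00837318e-03, -4.31470799e+01, -2.44354820e+01,  7.17756967e-02,
        5.37167327e-02, -7.48919297e-05]), 'tool_pos': array([ 0.23759679, -0.46783807,  0.22620948]), 'tool_rot': array([-3.14049231e+00, -1.40743196e-04,  4.69835089e-01]), 'contact_force': array([-0.3387131 ,  0.10574382, -0.18798136]), 'torque': array([ 0.03437523, -0.01606538, -0.00644233]), 'opening': 0.09182663779765146}
```

View pics/scene0.png

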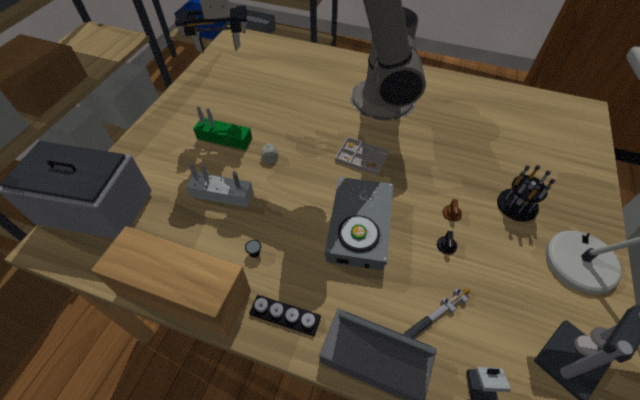

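View pics/top0.png

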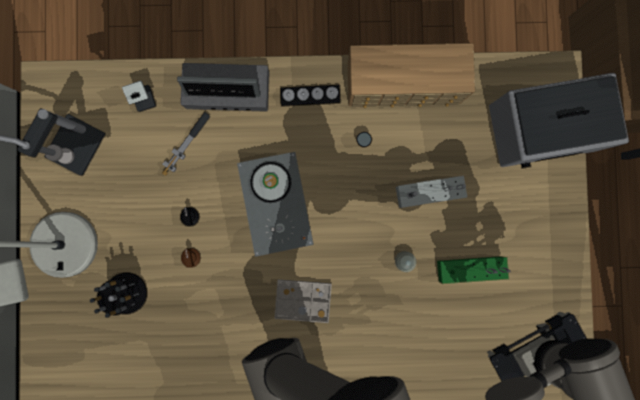

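View pics/wrist0.png

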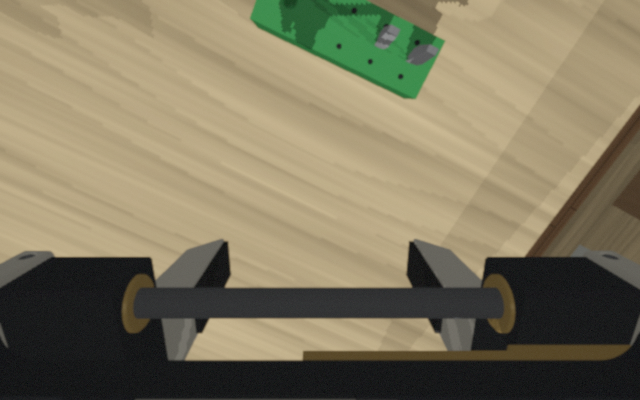

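The aluminium block is at top (432,192) and the green look-alike at (474,270). The black knob is at (190,216) and the brown look-alike at (191,257). The dome is at (404,258), the demagnetiser at (276,205) and the loupe at (364,138). I'll take close crops to check.

```bash
python3 - <<'E'
import cv2,numpy as np
a=cv2.imread('pics/top0.png'); s=cv2.imread('pics/scene0.png')
def c(i,x,y,w,h,k): return cv2.resize(i[y:y+h,x:x+w],None,fx=k,fy=k,interpolation=cv2.INTER_CUBIC)
cv2.imwrite('pics/c1.png',np.hstack([c(a,390,170,80,45,5),c(s,180,160,80,45,5)]))
cv2.imwrite('pics/c2.png',np.hstack([c(a,230,145,90,120,4),c(a,160,190,60,120,4)]))
E
```

```text
(no output)
```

View pics/c1.png

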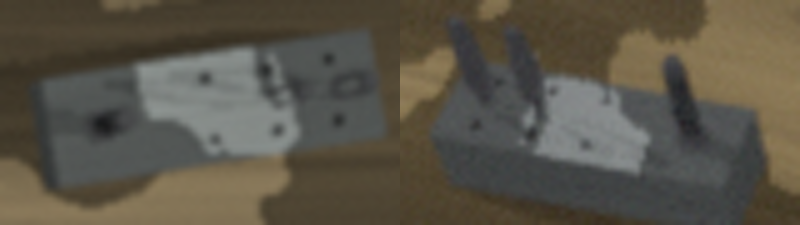

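View pics/c2.png

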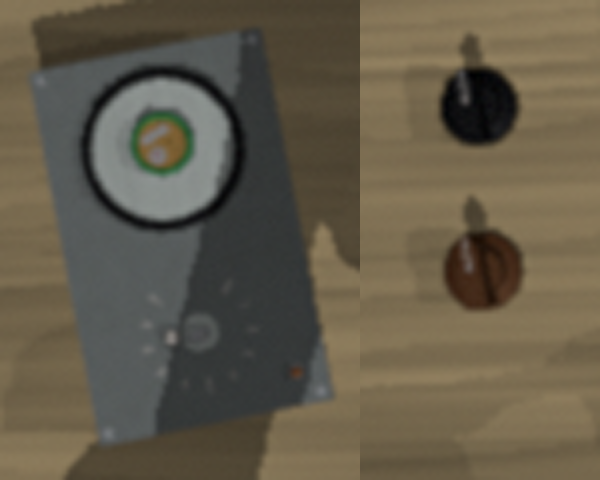

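```bash
python3 - <<'E'
from h import *
d=load('top0'); s=load('scene0'); P=lambda n,v:print(n,np.round(v,4))
def c(x0,y0,k,x,y): return x0+(x+.5)/k-.5,y0+(y+.5)/k-.5
tri=lambda a,b:np.linalg.lstsq(np.vstack([np.c_[np.eye(3),-ray(d,*a)[1],np.zeros(3)],np.c_[np.eye(3),np.zeros(3),-ray(s,*b)[1]]]),np.r_[ray(d,*a)[0],ray(s,*b)[0]],rcond=None)[0][:3]
P('styl top@.112',onz(d,*c(390,170,5,100,123),.112))
P('styl scene top@.112',onz(s,*c(180,160,5,-400+672,60),.112))
for q in [(40,82),(370,30),(385,132),(55,187)]: P('blk',onz(d,*c(390,170,5,*q),.046))
for q in [(30,80),(258,30),(332,395),(100,442)]: P('dmg',onz(d,*c(230,145,4,*q),.06))
P('shaft.081',onz(d,*c(230,145,4,199,331),.081));P('reset',onz(d,*c(230,145,4,171,338),.056))
P('knob',onz(d,*c(160,190,4,480-360,106),.01))
P('brown',onz(d,*c(160,190,4,483-360,270),.01))
E
```

```text
styl top@.112 [ 0.5666 -0.2573  0.112 ]
styl scene top@.112 [ 0.5678 -0.2689  0.112 ]
blk [ 0.5917 -0.2388  0.046 ]
blk [ 0.6149 -0.4087  0.046 ]
blk [ 0.5624 -0.4146  0.046 ]
blk [ 0.5378 -0.245   0.046 ]
dmg [0.6533 0.1682 0.06  ]
dmg [0.6822 0.0234 0.06  ]
dmg [ 0.4505 -0.0188  0.06  ]
dmg [0.4242 0.1275 0.06  ]
shaft.081 [0.4926 0.0625 0.081 ]
reset [0.4884 0.0822 0.056 ]
knob [0.5265 0.302  0.01  ]
brown [0.4197 0.3011 0.01  ]
```

>>> send_rows(
  plan=[
    [[0.037,0.022,0],[0,0,0.138],0],
    [[0.037,0.022,0],[0,0,0.138],0],
    [[0.037,0.022,0],[0,0,0.138],0],
    [[0.037,0.022,0],[0,0,0.138],0],
    [[0.037,0.022,0],[0,0,0.138],0],
    [[0.037,0.022,0],[0,0,0.138],0],
    [[0.037,0.022,0],[0,0,0.138],0],
    [[0.037,0.022,0],[0,0,0.138],0],
    [[0.035,0.022,0],[0,0,0.138],0],
    [[0,0,0],[0,0,0],0],
    [[0,0,0],[0,0,0],0],
  ],
)

```text
time: 1.25
tool_pos: [0.5689, -0.2694, 0.2259]
tool_rot: [-3.14, -0.001, 1.713]
contact_force: [-0.2, -0.9, -0.5]
opening: 0.0917
```

```bash
python3 - <<'E'
from h import *
d=shot('wrist','w1.png'); o=robot.observe(); print(o['time'],o['tool_pos'],o['tool_rot'],np.round(d['world_from_camera'],4).tolist())
print(proj(d,[.5686,-.2694,.112]),proj(d,[.5686,-.2694,.046]))
E
```

```text
1.3 [ 0.56818229 -0.27013345  0.22615474] [-3.14031560e+00 -4.57425640e-04  1.71102593e+00] [[0.9899, 0.1357, 0.0403, 0.558], [0.1415, -0.9462, -0.2908, -0.1888], [-0.0014, 0.2936, -0.9559, 0.3849], [0.0, 0.0, 0.0, 1.0]]
[317.44195156 197.33531238] [317.65665991 179.03002195]
```

View pics/w1.png

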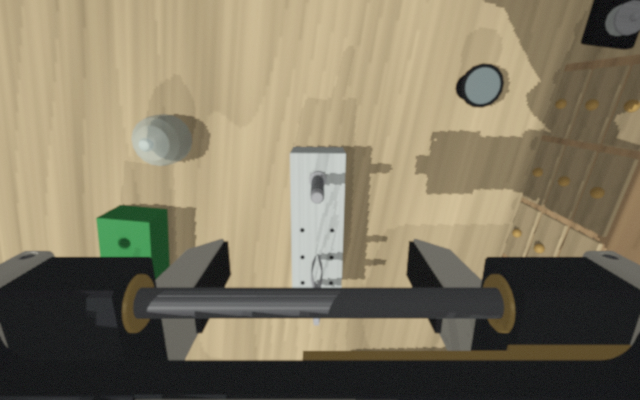

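```bash
python3 - <<'E'
from h import *
a=cv2.imread('pics/w1.png')[140:300,260:380]; cv2.imwrite('pics/c3.png',cv2.resize(a,None,fx=5,fy=3.75,interpolation=cv2.INTER_CUBIC) if 0 else cv2.resize(a[:110],None,fx=5,fy=5,interpolation=cv2.INTER_CUBIC))
E
```

```text
(no output)
```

View pics/c3.png

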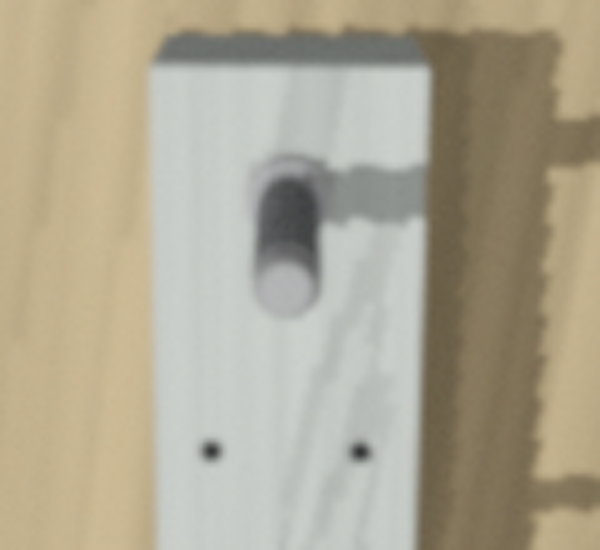

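>>> send_rows(
  plan=[
    [[0,0.0005,-0.035],[0,0,0],0],
    [[0,0,-0.035],[0,0,0],0],
    [[0,0,-0.035],[0,0,0],0],
    [[0,0,-0.03],[0,0,0],0],
    [[0,0,-0.02],[0,0,0],100],
    [[0,0,-0.01],[0,0,0],150],
    [[0,0,0],[0,0,0],255],
    [[0,0,0],[0,0,0],255],
    [[0,0,0],[0,0,0],255],
    [[0,0,0],[0,0,0],255],
    [[0,0,0],[0,0,0],255],
  ],
  newtons=30,
)

```text
time: 2.4
tool_pos: [0.569, -0.2698, 0.0626]
tool_rot: [3.141, 0.001, 1.712]
contact_force: [0.2, -1.1, 0.3]
opening: 0.0402
```

```bash
python3 - <<'E'
from h import *
d=shot('wrist','w2.png'); o=robot.observe(); print(o['time'],o['tool_pos'],o['tool_rot'],o['opening'],o['contact_force'])
E
```

```text
2.45 [ 0.56895372 -0.26968969  0.06237067] [3.14074933e+00 6.25514107e-04 1.71190214e+00] 0.036418950965452376 [-0.30167734 -0.25452002 -0.48090213]
```

View pics/w2.png

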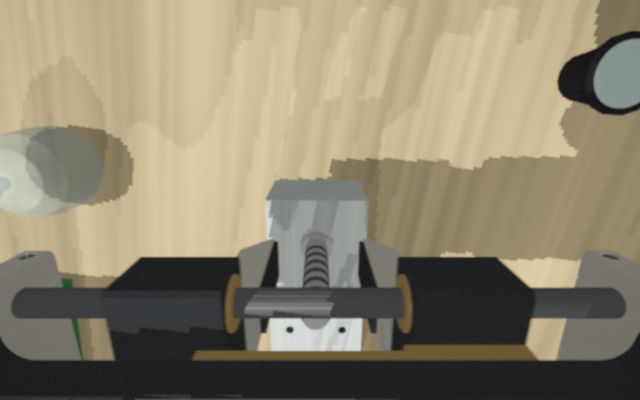

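The stylus stands between the closing fingers at about (316,270). I'll finish closing.

>>> send_rows(
  plan=[
    [[0,0,0],[0,0,0],255],
    [[0,0,0],[0,0,0],255],
    [[0,0,0],[0,0,0],255],
    [[0,0,0],[0,0,0],255],
    [[0,0,0],[0,0,0],255],
    [[0,0,0],[0,0,0],255],
    [[0,0,0],[0,0,0],255],
  ],
)

```text
time: 3.15
tool_pos: [0.5687, -0.2696, 0.0617]
tool_rot: [3.141, -0.0, 1.712]
contact_force: [0.5, 0.4, 0.3]
opening: 0.0114
```

```bash
python3 - <<'E'
from h import *
o=robot.observe(); print(o['time'],o['tool_pos'],o['tool_rot'],o['opening'],o['contact_force'],o['torque'])
E
```

```text
3.15 [ 0.56870551 -0.26960358  0.06173596] [ 3.14147066e+00 -4.83616125e-05  1.71177636e+00] 0.011445093419845013 [0.46249503 0.44195476 0.32920585] [ 0.05892354 -0.09420569 -0.03393182]
```

>>> send_rows(
  plan=[
    [[0,0,0.02],[0,0,0],255],
    [[0,0,0.03],[0,0,0],255],
    [[0,0,0.04],[0,0,0],255],
    [[0,0,0.04],[0,0,0],255],
    [[-0.005,0.02,0.01],[0,0,0],255],
    [[-0.011,0.04,0],[0,0,0],255],
    [[-0.011,0.04,0],[0,0,0],255],
    [[-0.011,0.04,0],[0,0,0],255],
    [[-0.011,0.04,0],[0,0,0],255],
    [[-0.011,0.04,0],[0,0,0],255],
    [[-0.011,0.04,0],[0,0,0],255],
    [[-0.007,0.04,0],[0,0,0],255],
    [[0,0,0],[0,0,0],255],
    [[0,0,0],[0,0,0],255],
    [[0,0,0],[0,0,0],255],
  ],
)

```text
time: 4.65
tool_pos: [0.4911, 0.0295, 0.2018]
tool_rot: [3.141, 0.0, 1.711]
contact_force: [-0.3, 0.2, -0.3]
opening: 0.0114
```

```bash
python3 - <<'E'
from h import *
d=shot('wrist','w3.png'); o=robot.observe(); print(o['time'],o['tool_pos'],o['tool_rot'],o['opening'],o['contact_force'])
print(np.round(d['world_from_camera'],4).tolist())
E
```

```text
4.7 [0.49104519 0.0292426  0.20170109] [3.14141223e+00 3.97284841e-04 1.71052038e+00] 0.011228969735705537 [ 0.23232649 -0.09742184 -1.19024247]
[[0.9901, 0.1339, 0.0416, 0.48], [0.1402, -0.9462, -0.2918, 0.1102], [0.0003, 0.2947, -0.9556, 0.3606], [0.0, 0.0, 0.0, 1.0]]
```

View pics/w3.png

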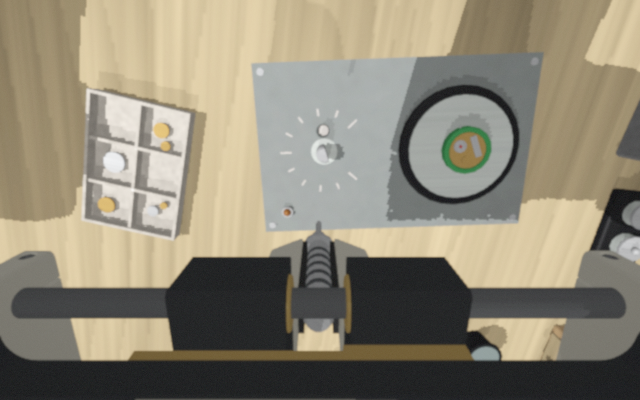

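```bash
python3 - <<'E'
from h import *
a=cv2.imread('pics/w3.png'); f=lambda x,y,w,h,k:cv2.resize(a[y:y+h,x:x+w],None,fx=k,fy=k,interpolation=cv2.INTER_CUBIC)
cv2.imwrite('pics/c4.png',f(295,110,60,60,9)); cv2.imwrite('pics/c5.png',f(300,205,40,60,8))
E
```

```text
(no output)
```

View pics/c4.png

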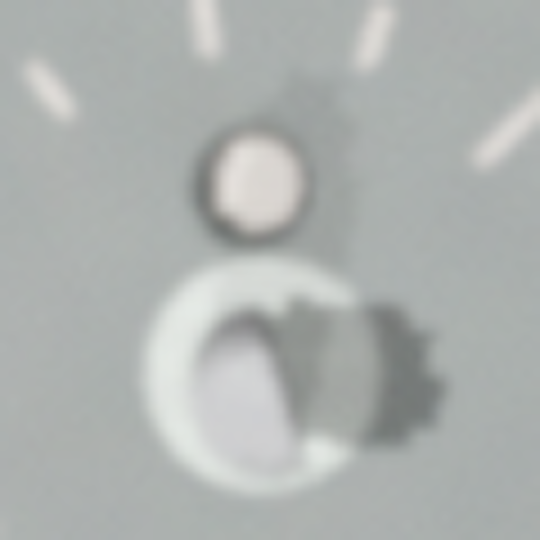

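View pics/c5.png

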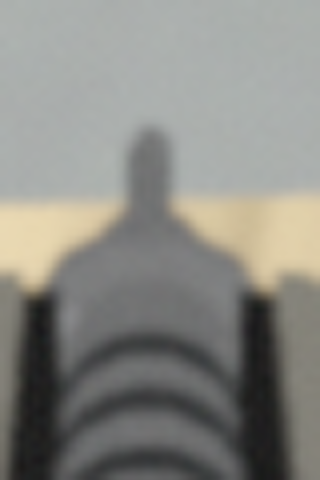

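```bash
python3 - <<'E'
from h import *
d=load('w3'); P=lambda n,v:print(n,np.round(v,4))
c4=lambda x,y:(295+(x+.5)/9-.5,110+(y+.5)/9-.5); c5=lambda x,y:(300+(x+.5)/8-.5,205+(y+.5)/8-.5)
P('hole',onz(d,*c4(252,186),.06));P('face',onz(d,*c4(259,184),.056))
P('tip',onz(d,*c5(149,135),.148))
# shaft: base ring, top
P('ringcentre@.06',onz(d,*c4(262,373),.061))
a=onz(d,*c4(265,320),.081);b=onz(d,*c4(300,440),.081);P('fa',a);P('fb',b)
e=b-a; print('flat normal yaw',np.arctan2(e[0],-e[1]))
P('top left',onz(d,*c4(197,375),.081));P('bottom',onz(d,*c4(260,472),.081))
# demag yaw from panel corners
C=[onz(d,*q,.06) for q in [(254,65),(542,53),(519,219),(267,230)]]
for q in C:P('cor',q)
v=(C[1]-C[0]+C[2]-C[3]);print('yaw dm',np.arctan2(v[1],v[0]));c=sum(C)/4;P('cen',c)
y=np.arctan2(v[1],v[0]);P('shaft pred',c[:2]-.062*np.array([np.cos(y),np.sin(y)]));P('hole pred',c[:2]-.062*np.array([np.cos(y),np.sin(y)])+.018*np.array([-np.sin(y),np.cos(y)]))
E
```

```text
hole [0.488  0.0824 0.06  ]
face [0.4887 0.0824 0.056 ]
tip [0.4914 0.0305 0.148 ]
ringcentre@.06 [0.4915 0.0647 0.061 ]
fa [0.4903 0.0726 0.081 ]
fb [0.4951 0.0621 0.081 ]
flat normal yaw 0.4301408986454596
top left [0.4849 0.0667 0.081 ]
bottom [0.4919 0.0586 0.081 ]
cor [0.424  0.1271 0.06  ]
cor [0.6574 0.1694 0.06  ]
cor [0.6842 0.0266 0.06  ]
cor [ 0.4488 -0.018   0.06  ]
yaw dm 0.18341600051730658
cen [0.5536 0.0763 0.06  ]
shaft pred [0.4927 0.065 ]
hole pred [0.4894 0.0827]
```

>>> send_rows(
  plan=[
    [[-0.0013,0.026,0],[0,0,0],255],
    [[-0.0014,0.026,-0.01],[0,0,0],255],
    [[0,0,-0.025],[0,0,0],255],
    [[0,0,-0.025],[0,0,0],255],
    [[0,0,-0.013],[0,0,0],255],
    [[0,0,0],[0,0,0],255],
    [[0,0,0],[0,0,0],255],
    [[0,0,0],[0,0,0],255],
  ],
)

```text
time: 5.5
tool_pos: [0.4888, 0.0818, 0.1296]
tool_rot: [3.14, 0.0, 1.711]
contact_force: [0.7, -0.5, -0.3]
opening: 0.0115
```

```bash
python3 - <<'E'
from h import *
d=shot('wrist','w4.png'); o=robot.observe(); print(o['time'],o['tool_pos'],o['tool_rot'],o['opening'],o['contact_force'])
s=shot('scene','s4.png')
a=cv2.imread('pics/w4.png'); f=lambda a,x,y,w,h,k:cv2.resize(a[y:y+h,x:x+w],None,fx=k,fy=k,interpolation=cv2.INTER_CUBIC)
b=cv2.imread('pics/s4.png'); u=proj(s,[.4886,.0824,.06]); print(u); u=u.astype(int)
cv2.imwrite('pics/c6.png',np.hstack([f(a,280,170,80,100,5),f(b,u[0]-40,u[1]-60,80,100,5)]))
E
```

```text
5.55 [0.48878439 0.08197948 0.12969044] [3.13957573e+00 2.68581490e-04 1.71106827e+00] 0.011187207531190567 [-0.28934507  0.25173421 -0.49108497]
[370.12364794 197.44328213]
```

View pics/c6.png

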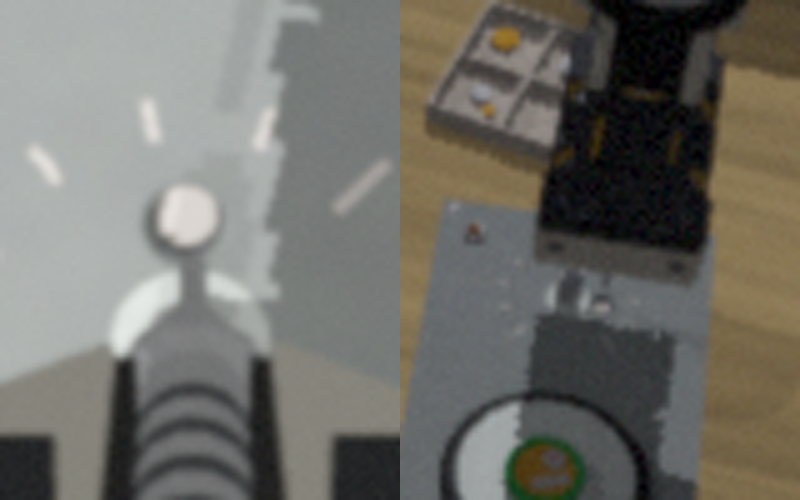

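```bash
python3 - <<'E'
from h import *
d=load('w4'); c=lambda x,y:(280+(x+.5)/5-.5,170+(y+.5)/5-.5)
print('hole',onz(d,*c(186,216),.06),'face',onz(d,*c(186,214),.056),'tip',onz(d,*c(193,252),.076), 'tcp proj',(np.array(proj(d,[.4888,.0819,.076]))-[280,170])*5)
E
```

```text
hole [0.48827876 0.08331832 0.06      ] face [0.48842184 0.0822381  0.056     ] tip [0.4891732  0.08393096 0.076     ] tcp proj [186.13866581 263.67679192]
```

>>> send_rows(
  plan=[
    [[0,-0.0005,-0.015],[0,0,0],255],
    [[0,0,-0.004],[0,0,0],255],
    [[0,0,-0.002],[0,0,0],255],
    [[0,0,-0.002],[0,0,0],255],
    [[0,0,-0.001],[0,0,0],255],
    [[0,0,0],[0,0,0],255],
    [[0,0,0],[0,0,0],255],
  ],
)

```text
time: 6.3
tool_pos: [0.488, 0.0819, 0.1053]
tool_rot: [3.141, 0.0, 1.712]
contact_force: [-2.2, -0.2, 4.8]
opening: 0.0109
```

>>> send_rows(
  plan=[
    [[0,0,-0.001],[0,0,0],255],
    [[0,0,-0.0005],[0,0,0],255],
    [[0,0,0],[0,0,0],255],
    [[0,0,0],[0,0,0],255],
  ],
)

```text
time: 6.7
tool_pos: [0.4883, 0.0819, 0.1047]
tool_rot: [3.14, 0.0, 1.712]
contact_force: [-4.2, 0.2, 12.7]
opening: 0.0114
```

>>> send_rows(
  plan=[
    [[0,0,0.02],[0,0,0],255],
    [[0,0,0.04],[0,0,0],255],
    [[0,0,0.036],[0,0,0],255],
    [[0.008,-0.035,0],[0,0,0],255],
    [[0.009,-0.04,0],[0,0,0],255],
    [[0.009,-0.04,0],[0,0,0],255],
    [[0.009,-0.04,0],[0,0,0],255],
    [[0.009,-0.04,0],[0,0,0],255],
    [[0.009,-0.04,0],[0,0,0],255],
    [[0.009,-0.04,0],[0,0,0],255],
    [[0.009,-0.04,0],[0,0,0],255],
    [[0.0094,-0.0365,0],[0,0,0],255],
    [[0,0,0],[0,0,0],255],
    [[0,0,0],[0,0,0],255],
    [[0,0,0],[0,0,0],255],
  ],
)

```text
time: 8.2
tool_pos: [0.5683, -0.2686, 0.1991]
tool_rot: [-3.141, -0.001, 1.712]
contact_force: [0.0, 0.9, 0.0]
opening: 0.0114
```

```bash
python3 - <<'E'
from h import *
d=shot('wrist','w5.png'); o=robot.observe(); print(o['time'],o['tool_pos'],o['tool_rot'],o['opening'],o['contact_force'])
a=cv2.imread('pics/w5.png'); f=lambda a,x,y,w,h,k:cv2.resize(a[y:y+h,x:x+w],None,fx=k,fy=k,interpolation=cv2.INTER_CUBIC)
cv2.imwrite('pics/c7.png',f(a,270,130,100,140,4))
E
```

```text
8.25 [ 0.56839461 -0.26839051  0.19933699] [ 3.14150366e+00 -3.95835076e-04  1.71297760e+00] 0.01134314855032934 [ 0.4399308   0.11043332 -0.6465064 ]
```

View pics/c7.png

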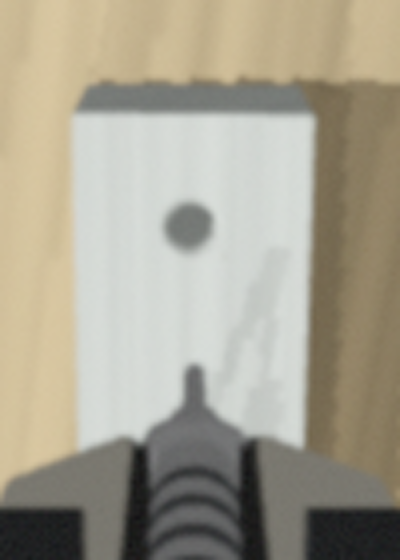

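```bash
python3 - <<'E'
from h import *
d=load('w5'); c=lambda x,y:(270+(x+.5)/4-.5,130+(y+.5)/4-.5)
print('hole',onz(d,*c(189,226),.046),'tip',onz(d,*c(194.5,370),.1455))
print('hole proj at tip expected', [ (np.array(proj(d,[.5687,-.2697,z]))-[270,130])*4 for z in (.046,.1455)])
E
```

```text
hole [ 0.56762629 -0.26925716  0.046     ] tip [ 0.56875531 -0.26797496  0.1455    ]
hole proj at tip expected [array([191.69380511, 226.89422554]), array([191.22439901, 377.96308561])]
```

>>> send_rows(
  plan=[
    [[-0.0005,-0.0012,-0.03],[0,0,0],255],
    [[0,0,-0.04],[0,0,0],255],
    [[0,0,-0.03],[0,0,0],255],
    [[0,0,-0.015],[0,0,0],255],
    [[0,0,-0.01],[0,0,0],255],
    [[0,0,-0.005],[0,0,0],255],
    [[0,0,-0.003],[0,0,0],255],
    [[0,0,0],[0,0,0],255],
    [[0,0,0],[0,0,0],255],
  ],
)

```text
time: 9.15
tool_pos: [0.5683, -0.271, 0.0671]
tool_rot: [3.14, 0.001, 1.712]
contact_force: [0.3, 0.8, -0.5]
opening: 0.0114
```

>>> send_rows(
  plan=[
    [[0,0.0006,-0.002],[0,0,0],255],
    [[0,0,-0.002],[0,0,0],255],
    [[0,0,-0.001],[0,0,0],255],
    [[0,0,0],[0,0,0],255],
    [[0,0,0],[0,0,0],255],
  ],
)

```text
time: 9.65
tool_pos: [0.568, -0.2703, 0.0617]
tool_rot: [3.141, 0.0, 1.712]
contact_force: [-1.9, 1.5, 3.5]
opening: 0.0113
```

```bash
python3 - <<'E'
from h import *
d=shot('wrist','w6.png'); o=robot.observe(); print(o['time'],o['tool_pos'],o['tool_rot'],o['opening'],o['contact_force'])
a=cv2.imread('pics/w6.png'); f=lambda a,x,y,w,h,k:cv2.resize(a[y:y+h,x:x+w],None,fx=k,fy=k,interpolation=cv2.INTER_CUBIC)
cv2.imwrite('pics/c8.png',f(a,250,170,140,140,4))
E
```

```text
9.7 [ 0.56795475 -0.27030929  0.06167522] [3.14123133e+00 3.08400328e-04 1.71176775e+00] 0.011699178625971014 [-1.57552996  0.59920817  4.53721138]
```

View pics/c8.png

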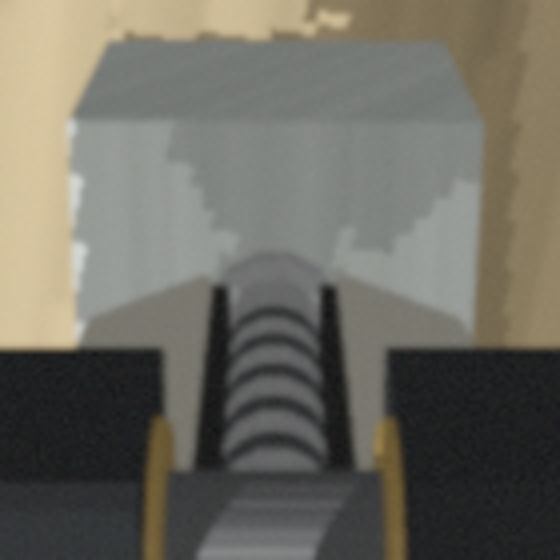

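>>> send_rows(
  plan=[
    [[0,0,0],[0,0,0],0],
    [[0,0,0],[0,0,0],0],
    [[0,0,0],[0,0,0],0],
    [[0,0,0],[0,0,0],0],
    [[0,0,0],[0,0,0],0],
    [[0,0,0.02],[0,0,0],0],
    [[0,0,0.04],[0,0,0],0],
    [[0,0,0.04],[0,0,0],0],
    [[0,0,0.04],[0,0,0],0],
    [[0,0.01,0.01],[0,0,0],0],
    [[0,0,0],[0,0,0],0],
  ],
)

```text
time: 10.8
tool_pos: [0.5687, -0.2596, 0.2132]
tool_rot: [3.138, 0.002, 1.713]
contact_force: [0.1, -0.0, -0.4]
opening: 0.0908
```

```bash
python3 - <<'E'
from h import *
d=shot('wrist','w7.png'); o=robot.observe(); print(o['time'],o['tool_pos'],o['tool_rot'],o['opening'],o['contact_force'])
E
```

```text
10.85 [ 0.5678479  -0.25962783  0.2111126 ] [3.14131867e+00 9.18243679e-05 1.71259972e+00] 0.09140865145930138 [-0.3362867   0.73447111 -0.60694694]
```

View pics/w7.png

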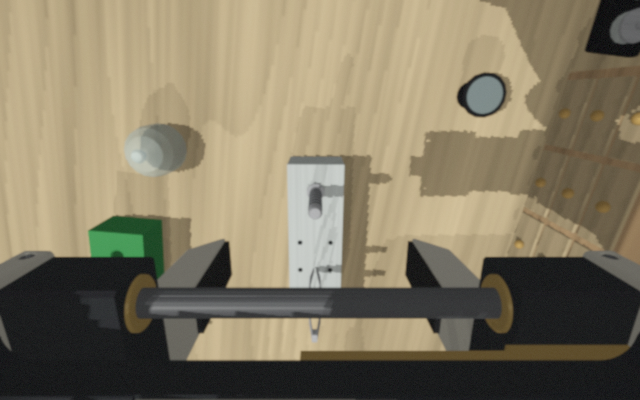

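>>> send_rows(
  plan=[
    [[-0.003,0.03,0],[0,0,-0.131],0],
    [[-0.003,0.044,0],[0,0,-0.131],0],
    [[-0.003,0.044,0],[0,0,-0.131],0],
    [[-0.003,0.044,0],[0,0,-0.131],0],
    [[-0.003,0.044,0],[0,0,-0.131],0],
    [[-0.003,0.044,0],[0,0,-0.131],0],
    [[-0.003,0.044,0],[0,0,-0.131],0],
    [[-0.003,0.044,0],[0,0,-0.131],0],
    [[-0.003,0.044,0],[0,0,-0.131],0],
    [[-0.003,0.044,0],[0,0,-0.131],0],
    [[-0.003,0.044,0],[0,0,0],0],
    [[-0.004,0.044,0],[0,0,0],0],
    [[-0.004,0.044,0],[0,0,0],0],
    [[0,0,0],[0,0,0],0],
    [[0,0,0],[0,0,0],0],
    [[0,0,0],[0,0,0],0],
  ],
)

```text
time: 12.45
tool_pos: [0.5266, 0.2965, 0.2097]
tool_rot: [3.141, 0.003, 0.401]
contact_force: [-0.1, -0.6, 0.7]
opening: 0.092
```

```bash
python3 - <<'E'
from h import *
d=shot('wrist','w8.png'); o=robot.observe(); print(o['time'],o['tool_pos'],o['tool_rot'],o['opening'],o['contact_force'])
E
```

```text
12.5 [0.52692085 0.29629212 0.21023306] [3.14114691e+00 1.99455885e-03 4.00321608e-01] 0.09187216882802739 [0.3097197  0.02526248 0.15718921]
```

View pics/w8.png

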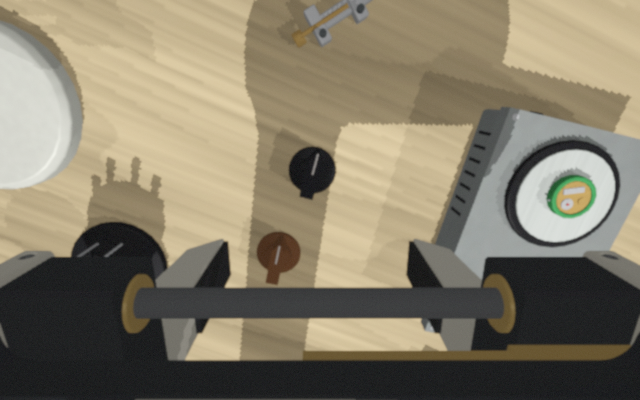

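The stylus stands back in its hole at about (315,195). The black knob is at (312,170) with its nose line pointing up and slightly right, and the brown one is at (278,253). I'll crop the knob.

```bash
python3 - <<'E'
from h import *
a=cv2.imread('pics/w8.png')[135:215,270:360]
g=cv2.resize(a,None,fx=7,fy=7,interpolation=cv2.INTER_CUBIC)
g=np.clip(255*(g/255.)**.6,0,255).astype(np.uint8); cv2.imwrite('pics/c9.png',g)
E
```

```text
(no output)
```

View pics/c9.png

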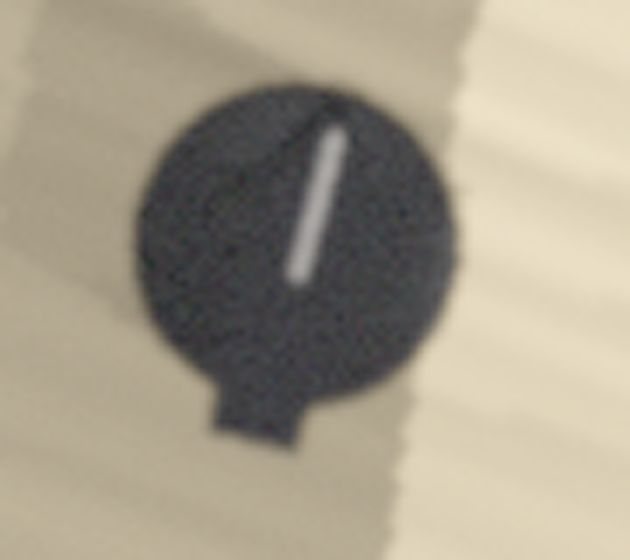

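```bash
python3 - <<'E'
from h import *
d=load('w8'); c=lambda x,y:(270+(x+.5)/7-.5,135+(y+.5)/7-.5)
a=onz(d,*c(337,130),.036);b=onz(d,*c(297,275),.036);t=onz(d,*c(254,439),.036);k=onz(d,*c(297,240),.005)
t1=onz(d,*c(213,430),.036);t2=onz(d,*c(295,447),.036)
an=lambda v:np.arctan2(v[1],v[0])
print(a,b,t,k); print('yaw',an(a-b),an(a-t),an(t1-t2)-np.pi/2,'tail->ctr',np.linalg.norm(t[:2]-k[:2]),np.linalg.norm(t1-t2))
y=an(a-t); print('ctr from tail',t[:2]+.023*np.array([np.cos(y),np.sin(y)]))
E
```

```text
[0.55020213 0.30842771 0.036     ] [0.52869486 0.30555535 0.036     ] [0.50351166 0.30187193 0.036     ] [0.52714069 0.30547577 0.005     ]
yaw 0.1327672808632626 0.13949729478314069 0.18747609481144 tail->ctr 0.023902269210817513 0.012290743043304846
ctr from tail [0.52628824 0.30506998]
```

>>> send_rows(
  plan=[
    [[0,0.0045,-0.02],[0,0,-0.131],0],
    [[0,0.0045,-0.03],[0,0,-0.131],0],
    [[0,0,-0.04],[0,0,0],0],
    [[0,0,-0.04],[0,0,0],60],
    [[0,0,-0.03],[0,0,0],100],
    [[0,0,-0.015],[0,0,0],130],
    [[0,0,-0.01],[0,0,0],130],
    [[0,0,-0.006],[0,0,0],130],
    [[0,0,0],[0,0,0],130],
    [[0,0,0],[0,0,0],130],
  ],
  newtons=30,
)

```text
time: 13.5
tool_pos: [0.5276, 0.3068, 0.0212]
tool_rot: [-3.141, -0.002, 0.139]
contact_force: [0.3, 0.4, -0.1]
opening: 0.0455
```

```bash
python3 - <<'E'
from h import *
d=shot('wrist','w9.png'); o=robot.observe(); print(o['time'],o['tool_pos'],o['tool_rot'],o['opening'],o['contact_force'])
a=cv2.imread('pics/w9.png')[150:360,180:460]
g=cv2.resize(a,None,fx=2.5,fy=2.5,interpolation=cv2.INTER_CUBIC)
g=np.clip(255*(g/255.)**.6,0,255).astype(np.uint8); cv2.imwrite('pics/c10.png',g)
E
```

```text
13.55 [0.52760006 0.30689367 0.02132947] [-3.14118327e+00 -1.83873982e-03  1.39617856e-01] 0.04542489387408759 [-0.28422047 -0.31641968  0.30997816]
```

View pics/c10.png

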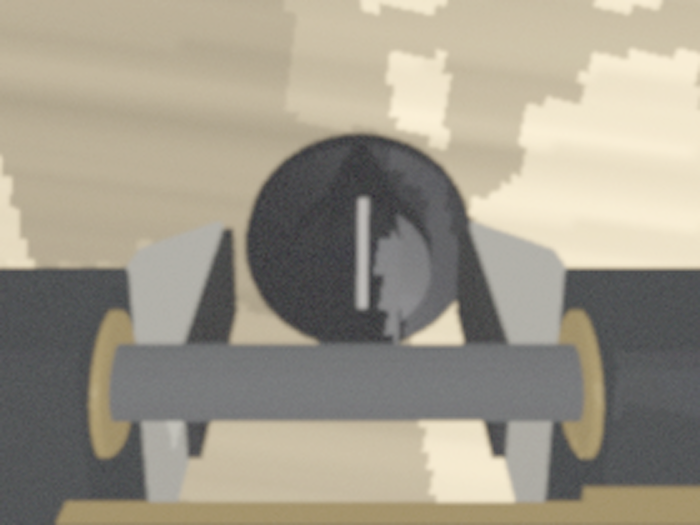

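>>> send_rows(
  plan=[
    [[-0.0008,-0.0017,-0.003],[0,0,0],200],
    [[0,0,0],[0,0,0],255],
    [[0,0,0],[0,0,0],255],
    [[0,0,0],[0,0,0],255],
    [[0,0,0],[0,0,0],255],
    [[0,0,0],[0,0,0],255],
    [[0,0,0],[0,0,0],255],
    [[0,0,0],[0,0,0],255],
  ],
  newtons=50,
)

```text
time: 14.35
tool_pos: [0.5262, 0.3051, 0.0174]
tool_rot: [3.142, -0.0, 0.14]
contact_force: [-0.4, 0.2, 1.3]
opening: 0.0139
```

```bash
python3 - <<'E'
from h import *
d=shot('wrist','w10.png'); o=robot.observe(); print(o['time'],o['tool_pos'],o['tool_rot'],o['opening'],o['contact_force'])
a=cv2.imread('pics/w10.png')[150:360,180:460]
g=cv2.resize(a,None,fx=2.5,fy=2.5,interpolation=cv2.INTER_CUBIC)
g=np.clip(255*(g/255.)**.6,0,255).astype(np.uint8); cv2.imwrite('pics/c11.png',g)
E
```

```text
14.4 [0.5261804  0.30511808 0.01738956] [ 3.14155966e+00 -2.34644731e-04  1.39845080e-01] 0.013637810105435254 [-0.41974725 -0.41369866  2.10406768]
```

View pics/c11.png

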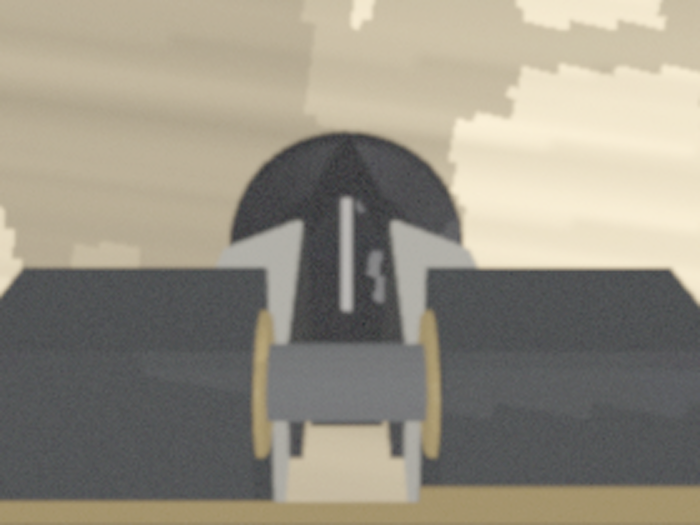

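>>> send_rows(
  plan=[
    [[0,0,0.02],[0,0,0],255],
    [[0,0,0.04],[0,0,0],255],
    [[0,0,0.045],[0,0,0],255],
    [[0,0,0.045],[0,0,0],255],
    [[-0.011,-0.037,0],[0,0,0.1],255],
    [[-0.0115,-0.0375,0],[0,0,0.1],255],
    [[-0.0115,-0.0375,0],[0,0,0.09],255],
    [[-0.0115,-0.0375,0],[0,0,0],255],
    [[-0.0115,-0.0375,0],[0,0,0],255],
    [[-0.0115,-0.0375,0],[0,0,0],255],
    [[-0.0115,-0.0365,0],[0,0,0],255],
    [[0,0,0],[0,0,0],255],
    [[0,0,0],[0,0,0],255],
    [[0,0,0],[0,0,0],255],
  ],
)

```text
time: 15.8
tool_pos: [0.4464, 0.0447, 0.1673]
tool_rot: [-3.142, -0.0, 0.43]
contact_force: [0.1, -0.4, -0.3]
opening: 0.0135
```

```bash
python3 - <<'E'
from h import *
d=load('w10'); c=lambda x,y:(180+(x+.5)/2.5-.5,150+(y+.5)/2.5-.5)
R=lambda y:np.array([[np.cos(y),np.sin(y)],[-np.sin(y),np.cos(y)]])
tc=np.array([.5262,.3051]);rel=lambda p:np.round(R(.14)@(p[:2]-tc)*1000,1)
print('line outer',rel(onz(d,*c(347,195),.036)),'inner',rel(onz(d,*c(347,312),.036)),'front skirt',rel(onz(d,*c(347,132),.006)))
d=shot('wrist','w11.png'); o=robot.observe(); print(o['time'],o['tool_pos'],o['tool_rot'],o['opening'],o['contact_force'])
E
```

```text
line outer [24.2  1.4] inner [0.8 1.4] front skirt [26.5  1.4]
15.85 [0.4464045  0.04489484 0.16722375] [-3.14155688e+00 -2.99733824e-04  4.30882203e-01] 0.01349267028346799 [ 0.04543334 -0.36636938  0.13640934]
```

View pics/w11.png

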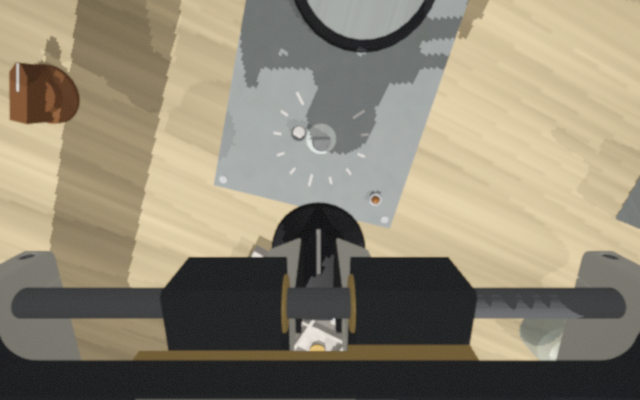

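```bash
python3 - <<'E'
from h import *
a=cv2.imread('pics/w11.png'); f=lambda x,y,w,h,k:np.clip(255*(cv2.resize(a[y:y+h,x:x+w],None,fx=k,fy=k,interpolation=cv2.INTER_CUBIC)/255.)**.7,0,255).astype(np.uint8)
cv2.imwrite('pics/c12.png',f(280,110,70,60,9)); cv2.imwrite('pics/c13.png',f(265,195,110,90,6))
E
```

```text
(no output)
```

View pics/c12.png

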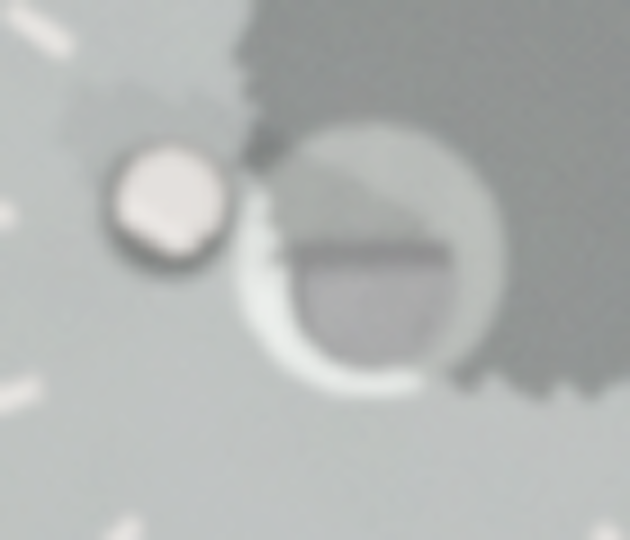

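View pics/c13.png

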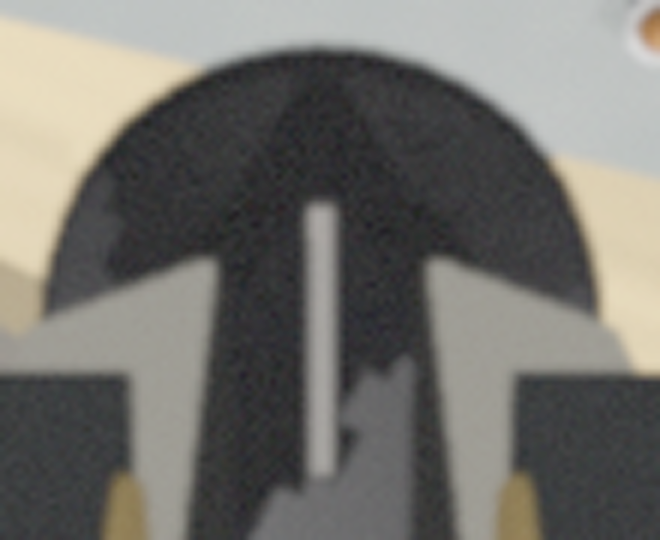

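```bash
python3 - <<'E'
from h import *
d=load('w11'); k=lambda x,y:(265+(x+.5)/6-.5,195+(y+.5)/6-.5); c=lambda x,y:(280+(x+.5)/9-.5,110+(y+.5)/9-.5)
T=d['world_from_camera'];print(np.round(T,4).tolist())
y=.431;f=np.array([np.cos(y),np.sin(y)]);l=np.array([-np.sin(y),np.cos(y)])
tc=np.array([.4464,.0449]);rel=lambda p:np.round(np.array([f@(p[:2]-tc),l@(p[:2]-tc)])*1000,1)
for n,p in dict(skirt=onz(d,*k(321,45),.1555),lineo=onz(d,*k(321,200),.1858),linei=onz(d,*k(321,475),.1858),skl=onz(d,*k(45,290),.1555),skr=onz(d,*k(597,290),.1555),shaft=onz(d,*c(375,286),.081),flat=onz(d,*c(375,264),.081),base=onz(d,*c(370,259),.0605),hole=onz(d,*c(168,203),.06),face=onz(d,*c(171,200),.056)).items(): print(n,p,rel(p))
o,r=ray(d,375,286)
E
```

```text
[[0.4172, -0.8686, -0.2673, 0.5192], [-0.9088, -0.3988, -0.1225, 0.0795], [-0.0002, 0.294, -0.9558, 0.3262], [0.0, 0.0, 0.0, 1.0]]
skirt [0.47044286 0.05725301 0.1555    ] [27.   1.2]
lineo [0.46810973 0.0561689  0.1858    ] [24.4  1.2]
linei [0.4472701  0.04660335 0.1858    ] [1.5 1.2]
skl [0.43848552 0.07042988 0.1555    ] [ 3.5 26.5]
skr [0.4596061  0.02443531 0.1555    ] [  3.4 -24.1]
shaft [0.49184114 0.06461784 0.081     ] [49.5 -1.1]
flat [0.493426   0.06535055 0.081     ] [51.3 -1.1]
base [0.49148408 0.06473794 0.0605    ] [49.2 -0.8]
hole [0.48850563 0.08255201 0.06      ] [54.  16.6]
face [0.48839173 0.08246252 0.056     ] [53.8 16.6]
```

>>> send_rows(
  plan=[
    [[0.0055,0.0013,-0.015],[0,0,0],255],
    [[0.005,0.001,-0.02],[0,0,0],255],
    [[0,0,-0.007],[0,0,0],255],
    [[0,0,0],[0,0,0],255],
    [[0,0,0],[0,0,0],255],
    [[0,0,0],[0,0,0],255],
  ],
)

```text
time: 16.45
tool_pos: [0.457, 0.0465, 0.126]
tool_rot: [3.141, -0.001, 0.43]
contact_force: [-0.5, 0.7, -0.0]
opening: 0.0136
```

```bash
python3 - <<'E'
from h import *
d=shot('wrist','w12.png'); o=robot.observe(); print(o['time'],o['tool_pos'],o['tool_rot'],o['opening'],o['contact_force'])
a=cv2.imread('pics/w12.png'); f=lambda x,y,w,h,k:np.clip(255*(cv2.resize(a[y:y+h,x:x+w],None,fx=k,fy=k,interpolation=cv2.INTER_CUBIC)/255.)**.6,0,255).astype(np.uint8)
cv2.imwrite('pics/c14.png',f(260,140,120,100,6))
E
```

```text
16.5 [0.4569967  0.04646247 0.1260033 ] [ 3.14078759e+00 -1.26803798e-03  4.30032502e-01] 0.013540810598762856 [ 0.01392937  0.43712333 -0.798558  ]
```

View pics/c14.png

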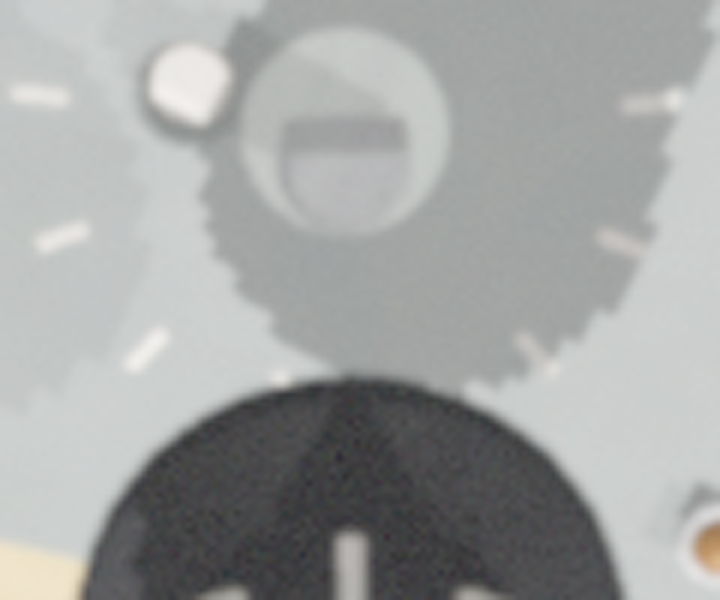

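```bash
python3 - <<'E'
from h import *
d=load('w12'); c=lambda x,y:(260+(x+.5)/6-.5,140+(y+.5)/6-.5)
y=.43;f=np.array([np.cos(y),np.sin(y)]);l=np.array([-np.sin(y),np.cos(y)])
tc=np.array([.4570,.04646]);rel=lambda p:np.round(np.array([f@(p[:2]-tc),l@(p[:2]-tc)])*1000,1)
zt=.126-.0174
for n,p in dict(skirt=onz(d,*c(351,377),zt+.006),lineo=onz(d,*c(351,530),zt+.036),shaft=onz(d,*c(345,168.5),.081),flat=onz(d,*c(345,150),.081),L=onz(d,*c(282,165),.081),R=onz(d,*c(408,165),.081),base=onz(d,*c(345,133),.0605)).items(): print(n,p,rel(p))
E
```

```text
skirt [0.48097253 0.0590916  0.1146    ] [27.1  1.5]
lineo [0.47869856 0.05805999 0.1446    ] [24.6  1.5]
shaft [0.49143977 0.06455803 0.081     ] [38.8  2.1]
flat [0.49318239 0.06535616 0.081     ] [40.8  2.1]
L [0.48908443 0.07056081 0.081     ] [39.2  8.5]
R [0.49445602 0.05885771 0.081     ] [39.2 -4.3]
base [0.49127787 0.0645393  0.0605    ] [38.7  2.1]
```

>>> send_rows(
  plan=[
    [[0.0175,0.0085,0],[0,0,0],255],
    [[0.017,0.008,-0.01],[0,0,0],255],
    [[0,0,-0.012],[0,0,0],255],
    [[0,0,0],[0,0,0],255],
    [[0,0,0],[0,0,0],255],
    [[0,0,-0.002],[0,0,0],255],
    [[0,0,-0.002],[0,0,0],255],
    [[0,0,-0.001],[0,0,0],255],
    [[0,0,0],[0,0,0],255],
    [[0,0,0],[0,0,0],255],
  ],
)

```text
time: 17.5
tool_pos: [0.4911, 0.0628, 0.0983]
tool_rot: [3.141, -0.0, 0.43]
contact_force: [-0.4, 0.1, -0.2]
opening: 0.0134
```

```bash
python3 - <<'E'
from h import *
o=robot.observe(); print(o['time'],o['tool_pos'],o['tool_rot'],o['opening'],o['contact_force'],o['torque'])
E
```

```text
17.5 [0.49109527 0.06284199 0.09833469] [ 3.14148151e+00 -7.67067125e-05  4.29682749e-01] 0.013415976989194446 [-0.41726981  0.05089174 -0.1765742 ] [-0.03249738  0.03820698 -0.02904006]
```

>>> send_rows(
  plan=[
    [[0,0,-0.001],[0,0,0],255],
    [[0,0,-0.001],[0,0,0],255],
    [[0,0,-0.001],[0,0,0],255],
    [[0,0,0],[0,0,0],255],
  ],
)

```text
time: 17.9
tool_pos: [0.4914, 0.0629, 0.0952]
tool_rot: [3.141, -0.001, 0.43]
contact_force: [1.4, 1.3, -1.2]
opening: 0.0136
```

>>> send_rows(
  plan=[
    [[0.0003,0.0003,-0.002],[0,0,0],255],
    [[0,0,-0.002],[0,0,0],255],
    [[0,0,-0.002],[0,0,0],255],
    [[0,0,0],[0,0,0],255],
    [[0,0,0],[0,0,0],255],
  ],
)

```text
time: 18.4
tool_pos: [0.4914, 0.0632, 0.0891]
tool_rot: [-3.142, 0.0, 0.43]
contact_force: [2.6, 0.9, -1.1]
opening: 0.0136
```

```bash
python3 - <<'E'
from h import *
o=robot.observe(); print(o['time'],o['tool_pos'],o['tool_rot'],o['opening'],o['contact_force'],o['torque'])
E
```

```text
18.4 [0.49142723 0.06322839 0.08909179] [-3.14154551e+00  1.72434830e-05  4.29750777e-01] 0.013574291913423762 [ 2.6203185   0.88215864 -1.06253299] [ 0.18096941 -0.33947967  0.01816772]
```

>>> send_rows(
  plan=[
    [[0.0004,0,-0.002],[0,0,0],255],
    [[0,0,-0.002],[0,0,0],255],
    [[0,0,0],[0,0,0],255],
    [[0,0,0],[0,0,0],255],
  ],
)

```text
time: 18.8
tool_pos: [0.4916, 0.0631, 0.0851]
tool_rot: [-3.141, 0.001, 0.43]
contact_force: [-0.6, -0.0, -0.3]
opening: 0.0141
```

>>> send_rows(
  plan=[
    [[0,0,-0.002],[0,0,0],255],
    [[0,0,-0.001],[0,0,0],255],
    [[0,0,0],[0,0,0],255],
    [[0,0,0],[0,0,0],255],
  ],
)

```text
time: 19.2
tool_pos: [0.4918, 0.0632, 0.0825]
tool_rot: [3.141, -0.0, 0.43]
contact_force: [-0.9, 0.1, 3.8]
opening: 0.0136
```

>>> send_rows(
  plan=[
    [[0,0,-0.002],[0,0,0],255],
    [[0,0,-0.001],[0,0,0],255],
    [[0,0,-0.0005],[0,0,0],255],
    [[0,0,0],[0,0,0],255],
    [[0,0,0],[0,0,0],255],
  ],
)

```text
time: 19.7
tool_pos: [0.4919, 0.0631, 0.0792]
tool_rot: [3.141, -0.0, 0.43]
contact_force: [-2.1, 0.4, 8.3]
opening: 0.0135
```

>>> send_rows(
  plan=[
    [[0,0,-0.001],[0,0,0],255],
    [[0,0,-0.0005],[0,0,0],255],
    [[0,0,0],[0,0,0],255],
    [[0,0,0],[0,0,0],255],
    [[0,0,0],[0,0,0],255],
  ],
)

```text
time: 20.2
tool_pos: [0.492, 0.0632, 0.0789]
tool_rot: [3.141, -0.001, 0.43]
contact_force: [-5.6, -0.2, 20.5]
opening: 0.0135
```

```bash
python3 - <<'E'
from h import *
d=shot('wrist','w13.png');shot('scene','s13.png');shot('top','t13.png'); o=robot.observe(); print(o['time'],o['tool_pos'],o['tool_rot'],o['opening'],o['contact_force'],o['torque'])
E
```

```text
20.35 [0.49201525 0.06312702 0.07891738] [ 3.14076100e+00 -1.18590121e-03  4.29924273e-01] 0.013288189734882903 [-6.28863115 -0.2447438  20.22542692] [-0.10406097  1.04389056  0.01652332]
```

View pics/w13.png

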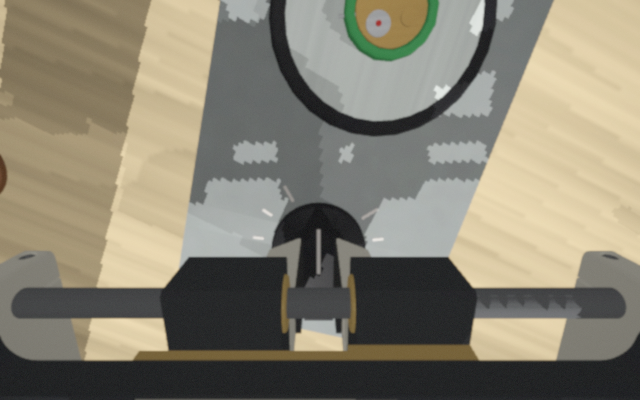

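View pics/s13.png

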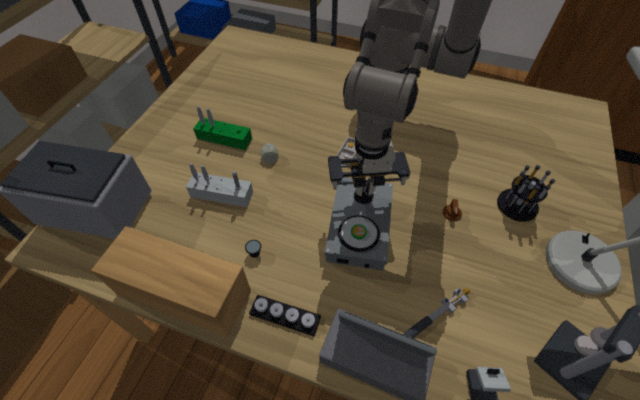

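```bash
python3 - <<'E'
from h import *
o=robot.observe(); print(o['contact_force'],o['opening']); print(robot.hand_in())
E
```

```text
[-6.28863115 -0.2447438  20.22542692] 0.013288189734882903
the job is handed in; nothing more can be done
None
```

I did every step in the order asked and handed the job in at about 20 s, with the arm still holding the knob pushed down. No verdict was reported.

- **Reset:** I pressed the button with the stylus tip to a hard stop. Force rose from 4.8 N to 12.7 N over about 0.6 mm, against the 5 N that full travel takes. About 4 N of sideways force also showed, so the tip may have been rubbing.
- **Stylus:** I put it back in its hole until the collar touched the block at 3.5–4.5 N. The wrist picture afterwards shows it standing there.
- **Knob:** I gripped it and turned it to match the shaft's flat, at a yaw of 0.43 rad. It slid on with only 1–3 N of side force.
- **Push:** The knob met the top of the shaft at the expected height, then moved about 5.5 mm to a hard stop at about 20 N. That works out to its underside about 1.5 mm above the panel, where 2 mm was given. The 0.5 mm difference is within measuring error. About 6 N of side force remained at the end.
- **Rest of the bench:** In the last pictures the movement is still on the coil plate, and the dome, loupe, wrench, brown knob and green block look unmoved.

The wrist camera and the arm's own readings disagreed by about 1–1.5 mm. I corrected for that by comparing the knob and shaft in the same picture.

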